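# Reset the group room's slide board and put its pens away

### The job

Get the slide-board game ready for the next group. Slide the tiles through the empty places, never lifting one out of the board, until the row nearest you reads red, yellow, blue from left to right with the white one right behind the red; and lay all the marker pens in the pen tray, each flat down in a groove of its own and all caps pointing the same way. Leave the mug, bowl and bottle where they are.

Things in the scene. Friction and masses are not known exactly. Their poses are not given: they have to be found in the camera images.
- board: Slide board, fixed, outside 174 (x) x 246 (y) mm: dark frame bars 15 mm thick, tops 24 mm above the table, round an open well 144 x 216 mm, floor 8 mm above the table. Six places in two rows at 72 mm pitch, no walls between, hold four tiles: two are empty. Origin: centre of underside; x points from the front row (nearest the robot) to the back row, y to the robot's left.
- front_left (a point): Centre of the left place in the front row of the board (nearest the robot; left and right as the robot sees them), on the well floor. Axes as the board's.
- front_middle (a point): Centre of the middle place in the front row of the board (nearest the robot; left and right as the robot sees them), on the well floor. Axes as the board's.
- front_right (a point): Centre of the right place in the front row of the board (nearest the robot; left and right as the robot sees them), on the well floor. Axes as the board's.
- back_left (a point): Centre of the left place in the back row of the board (farthest from the robot; left and right as the robot sees them), on the well floor. Axes as the board's.
- back_middle (a point): Centre of the middle place in the back row of the board (farthest from the robot; left and right as the robot sees them), on the well floor. Axes as the board's.
- back_right (a point): Centre of the right place in the back row of the board (farthest from the robot; left and right as the robot sees them), on the well floor. Axes as the board's.
- tile_red: Sliding tile, red: loose wooden plate 69 x 69 x 14 mm, waxed,, 60 to 130 g, corners cut off 6 mm, lying in a place of the board with 1 to 2 mm play all round. In its middle stands a round knob of the same colour, 18 mm across, top 36 mm above the tile's underside, to grip from above. Origin: centre of the underside; z up, x and y along its sides.
- tile_yellow: Sliding tile, yellow: loose wooden plate 69 x 69 x 14 mm, waxed,, 60 to 130 g, corners cut off 6 mm, lying in a place of the board with 1 to 2 mm play all round. In its middle stands a round knob of the same colour, 18 mm across, top 36 mm above the tile's underside, to grip from above. Origin: centre of the underside; z up, x and y along its sides.
- tile_blue: Sliding tile, blue: loose wooden plate 69 x 69 x 14 mm, waxed,, 60 to 130 g, corners cut off 6 mm, lying in a place of the board with 1 to 2 mm play all round. In its middle stands a round knob of the same colour, 18 mm across, top 36 mm above the tile's underside, to grip from above. Origin: centre of the underside; z up, x and y along its sides.
- tile_white: Sliding tile, plain white, the spare one: loose wooden plate 69 x 69 x 14 mm, waxed,, 60 to 130 g, corners cut off 6 mm, lying in a place of the board with 1 to 2 mm play all round. In its middle stands a round knob of the same colour, 18 mm across, top 36 mm above the tile's underside, to grip from above. Origin: centre of the underside; z up, x and y along its sides.
- tray: Desk pen tray, black and grey, fixed left or right of the board: 186 (x) x 164 (y) mm, origin at centre of underside. Four grooves along its y, at x = -63, -21, 21, 63 mm, 28 mm wide, 152 mm long, floor 4 mm above the table, between ridges 14 mm wide (tops at 12 mm, like the end walls) that stand only 39 to 75 mm either side of y = 0: the middle is open for the fingers.
- pad: Sheet pad, white, lying fixed on the table on the side of the board where the tray is not: 250 x 200 x 3 mm. The pens start on it, side by side, caps either way. Origin: centre of the underside.
- pen_black: Marker pen with black cap, loose, may be absent: flat-sided, 140 mm long, 20 x 20 mm in section, 20 to 45 g, white barrel, coloured cap over the last 50 mm, short plug of the same colour (12 mm) at the other end. Origin: the centre of the pen (10 mm above what it lies on); x points along the pen to the cap end.
- pen_black_cap (a point): Cap end of that pen, on its axis, 70 mm from its centre (absent with it).
- pen_red: Marker pen with red cap, loose, may be absent: flat-sided, 140 mm long, 20 x 20 mm in section, 20 to 45 g, white barrel, coloured cap over the last 50 mm, short plug of the same colour (12 mm) at the other end. Origin: the centre of the pen (10 mm above what it lies on); x points along the pen to the cap end.
- pen_red_cap (a point): Cap end of that pen, on its axis, 70 mm from its centre (absent with it).
- pen_green: Marker pen with green cap, loose, may be absent: flat-sided, 140 mm long, 20 x 20 mm in section, 20 to 45 g, white barrel, coloured cap over the last 50 mm, short plug of the same colour (12 mm) at the other end. Origin: the centre of the pen (10 mm above what it lies on); x points along the pen to the cap end.
- pen_green_cap (a point): Cap end of that pen, on its axis, 70 mm from its centre (absent with it).
- pen_blue: Marker pen with blue cap, loose, may be absent: flat-sided, 140 mm long, 20 x 20 mm in section, 20 to 45 g, white barrel, coloured cap over the last 50 mm, short plug of the same colour (12 mm) at the other end. Origin: the centre of the pen (10 mm above what it lies on); x points along the pen to the cap end.
- pen_blue_cap (a point): Cap end of that pen, on its axis, 70 mm from its centre (absent with it).
- mug: Blue mug, 80 mm across, 95 mm high, standing beyond the board; a bystander. Origin: centre of the underside.
- bowl: Yellow bowl, 150 mm across, 75 mm high, beyond the board; a bystander. Origin: centre of the underside.
- bottle: Green bottle with red cap, 70 mm across, 230 mm high, beyond and to the right; a bystander. Origin: centre of the underside.
Not all that is in view belongs to the job. Of the things shaped like the tray, the black one is meant.

How it is judged:
At the end, for the whole second after the job is handed in: Red, yellow, blue tiles flat within 10 mm of the front left, middle and right places, white likewise at back left; every pen at rest down in a groove (centre under 18 mm above the tray's underside), within 15 mm of its middle and 0.12 rad of its line, all caps at the same end (distance between tile_red and front_left below 0.01 m and distance between tile_yellow and front_middle below 0.01 m and distance between tile_blue and front_right below 0.01 m and distance between tile_white and back_left below 0.01 m and angle between each of tile_red, tile_yellow, tile_blue, tile_white's own z axis and vertical below 0.1 rad and linear speed of each of tile_red, tile_yellow, tile_blue, tile_white, pen_black, pen_red, pen_green, pen_blue below 0.02 m/s and z of pen_black in the frame of tray between 0.01 and 0.018 m and x of pen_black in the frame of tray between -0.075 and 0.075 m and y of pen_black in the frame of tray between -0.015 and 0.015 m and angle between the x axis of each of pen_black, pen_red, pen_green, pen_blue and the y axis of tray, either way round below 0.12 rad and z of pen_red in the frame of tray between 0.01 and 0.018 m and x of pen_red in the frame of tray between -0.075 and 0.075 m and y of pen_red in the frame of tray between -0.015 and 0.015 m and z of pen_green in the frame of tray between 0.01 and 0.018 m and x of pen_green in the frame of tray between -0.075 and 0.075 m and y of pen_green in the frame of tray between -0.015 and 0.015 m and z of pen_blue in the frame of tray between 0.01 and 0.018 m and x of pen_blue in the frame of tray between -0.075 and 0.075 m and y of pen_blue in the frame of tray between -0.015 and 0.015 m and (y of each of pen_black_cap, pen_red_cap, pen_green_cap, pen_blue_cap in the frame of tray above 0.04 m or y of each of pen_black_cap, pen_red_cap, pen_green_cap, pen_blue_cap in the frame of tray below -0.04 m)); the robot touches nothing.
It fails at once if a tile is lifted more than 12 mm off the floor of the board (z of any of tile_red, tile_yellow, tile_blue, tile_white in the frame of board above 0.02 m).
It fails at once if the mug is pushed more than 30 mm from its place or tipped over (distance of mug from where it was at the start of the episode above 0.03 m or angle between mug's own z axis and vertical above 0.5 rad).
It fails at once if the bowl is pushed more than 30 mm from its place or tipped over (distance of bowl from where it was at the start of the episode above 0.03 m or angle between bowl's own z axis and vertical above 0.5 rad).
It fails at once if the bottle is pushed more than 30 mm from its place or tipped over (distance of bottle from where it was at the start of the episode above 0.03 m or angle between bottle's own z axis and vertical above 0.5 rad).
Of pen_black, pen_red, pen_green, pen_blue only 3 to 4 are there at a start; the rules pass over those that are not, and their reading is None.
At some moment in a run one of pen_black, pen_red, pen_green, pen_blue may be knocked a few centimetres aside while the robot is not near it.
Once in a run the grip may slacken for a moment while it holds something.
It also fails if it takes over 210 s, if anything falls off the work surface, if the arm or the gripper's body presses on something with over 40 N, if the wrist force passes 120 N, or if a joint passes its speed limit or range.

### The arm

A 7-joint arm with a two-finger parallel gripper is mounted at the origin on the work surface. World frame = base frame: x ahead of the robot, y to its left, z up, the work surface at z = 0. Lengths are in m, angles in rad, forces in N, time in s.
With the tool pointing down it reaches from about 0.425 to 0.875 m from the base axis. Payload 4.7 kg.
Tool frame: the origin (TCP) lies at the centre of the arm's flange, where the gripper is bolted on; the fingertips stand 173 mm ahead of it and the grasp point (between the pads) lies 155 mm ahead of it; z points along the fingers, y is the line along which they close (so a half turn about z gives the same grasp; the last joint's range is limited). The gripper opens to 85 mm and grips with 20 to 120 N. Pads are 22 mm wide; open, the fingers measure 114 mm over their backs; the gripper's body (76 mm by 85 mm) begins 54 mm behind the grasp point. The pads swing forward as they close: fully open they stand 13 mm farther back than shut.
Start: joints at [-1.139, 0.321, -0.07, 1.45, 0.023, 1.371, -0.057], TCP at [0.264, 0.594, 0.405] pointing down, gripper open.
Joint ranges: [-2.86, 2.86], [-0.3, 2.09], [-1.38, 1.24], [0.06, 2.45], [-1.56, 4.7], [0.09, 2.05], [-2.69, 2.69]. Speed limits (rad/s): [2.57, 2.57, 3.14, 3.14, 3.14, 3.14, 3.14].

### API

Orientations are given as a unit quaternion [w, x, y, z].
In Python, from rig import sensors, grab_frame, workorder gives the robot as it stands. The module is installed in compiled form; this text tells all that it offers.
- The arm moves only by the tool apply_moves, never from a script. Its argument "deltas" is a list of rows, each a list of 6 numbers: the shift along the tool's x, y, z scaled (see below), then the turn, a rotation vector about the tool's x, y, z scaled (see below). A call has 1 to 8 rows; each row shifts and turns the commanded pose from where the row before left it, along the tool's axes as they then stand; what a row does not reach is not made up. The controller multiplies each number of a shift by 40 mm and each number of a turn by 0.08 rad. A row lasts 1/10 s, in which the tool goes at most 50 mm and 8.59 degrees, less where a joint would pass 70% of its speed; a pose out of reach is approached as far as the arm can. A call with a number of a shift or a turn outside -1 to 1 is refused whole. A call with a gripper value outside its range is refused whole. "fingers" is the opening, from 0 (shut) to 1 (fully open), set as the call begins (left out, the last holds). The fingers move at their own pace and stop on an object; "squeeze" is the grip in N (left out, the last holds). Time passes only in rows, so rows that do not move let the fingers close. It gives the time, the measured TCP pose, the force, the opening and the grip force at its end, in the units of the state.
- sensors.read_state(): the state, without advancing time (a new reading comes with each control period).
- grab_frame(name): name is "scene" or "top"; returns a dict with "color" (480x640x3 uint8, red, green, blue), "depth" (480x640 float32, m along the optical axis (not along the pixel's ray), 0 where there is no reading), "intrinsics" (3x3 intrinsics, pixels), "R" (3x3) and "t" (3): a world point X has camera coordinates R X + t. Camera axes: x right, y down, z forward; pixel columns grow to the right and rows downward; lengths in m; the calibration is good to about 2 mm. A picture is of the moment at which its call begins.
- workorder.sign_off(): hands the job in; it is judged then, once.
The state is a dict: "clock": time; "joints": joint angles; "qvel": joint speeds; "effort": joint torques, N m; "ee_pos": TCP position; "tool_rot": TCP orientation; "contact_force": force on the tool from outside, world axes, zero at the start; "ft_torque": the same for the moment, N m; "gripper_width": finger opening in m; "grip_force": force on a finger pad.
Only numpy, scipy, OpenCV 4.12 (cv2) and the standard library are available. Lean on these libraries where they do the work, as an engineer would, in place of code of your own. Each camera call takes 0.05 s, during which the arm holds its last target. There are 200 camera calls.

## Working session

There is one attempt and no reset: what is moved stays moved. The work goes in short steps, Python scripts to look and compute and a tool call to move; the robot and the scene stay as the last step left them, time stands still between calls to the robot, and variables do not carry over. Pictures are saved under pics/ and viewed, at most 14 in all, crops included, and the job is handed in when it is done.

Besides the shell and the picture viewer there is one more tool, called after "Call:" as a command line: name --pt "numbers of a row" for each row, then --argument value for the rest. apply_moves: Moves the arm, as the interface text tells. Its arguments: {"type":"object","properties":{"deltas":{"type":"array"},"fingers":{"type":"number"},"squeeze":{"type":"number"}},"required":["deltas"]}

```bash
mkdir -p pics; python3 - <<'E'
from rig import sensors, grab_frame
import cv2,numpy as np,pickle
s=sensors.read_state(); print({k:np.round(v,3).tolist() for k,v in s.items()})
for n in("scene","top"):
    f=grab_frame(n); cv2.imwrite(f"pics/{n}0.png",f["color"][:,:,::-1]); pickle.dump(f,open(n+".pkl","wb"))
    print(n,f["intrinsics"].round(1).tolist(),f["R"].round(3).tolist(),f["t"].round(3).tolist())
E
```

```text
{'clock': 0.0, 'joints': [-1.139, 0.322, -0.07, 1.452, 0.023, 1.371, -0.057], 'qvel': [-0.001, -0.001, 0.001, -0.0, -0.001, 0.001, 0.002], 'effort': [0.0, -49.359, -0.382, -31.433, 0.013, 0.012, 0.0], 'ee_pos': [0.264, 0.594, 0.404], 'tool_rot': [-0.0, 0.207, 0.978, -0.001], 'contact_force': [-0.611, 0.338, 0.432], 'ft_torque': [0.065, 0.01, -0.014], 'grip_force': 0.0, 'gripper_width': 0.086}
scene [[460.3, 0.0, 312.9], [0.0, 460.3, 242.0], [0.0, 0.0, 1.0]] [[-0.302, 0.953, -0.015], [0.771, 0.235, -0.591], [-0.56, -0.19, -0.806]] [0.213, -0.355, 1.476]
top [[558.7, 0.0, 316.5], [0.0, 558.7, 245.0], [0.0, 0.0, 1.0]] [[0.028, -1.0, 0.0], [-0.993, -0.028, -0.115], [0.115, 0.003, -0.993]] [-0.09, 0.505, 1.49]
```

View pics/top0.png

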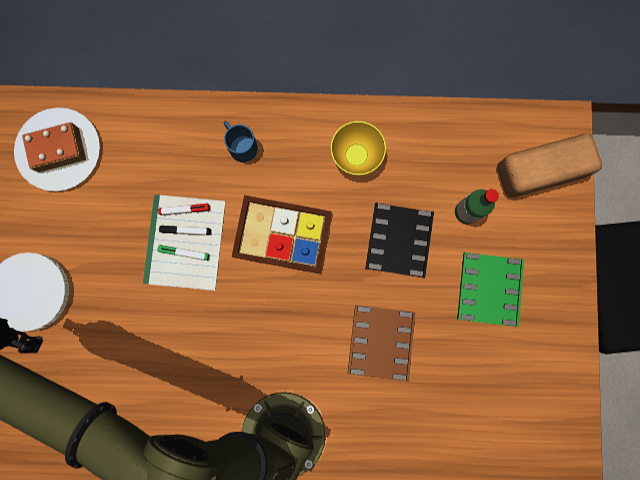

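View pics/scene0.png

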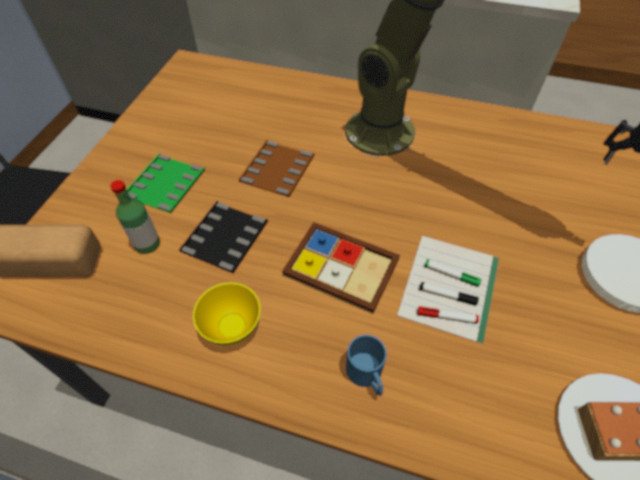

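The top view shows the board at about (283,233). White is back middle (285,221), yellow back right (310,227), red front middle (280,247), blue front right (305,252), and both left places are empty. The pens are red (184,209), black (185,230) and green (184,253), on the pad. Three things look like the tray: black at (400,240), green at (490,290) and brown at (381,343). The black one fits the description, which I'll confirm in a crop.

```bash
cat > h.py <<'E'
import numpy as np,cv2
from rig import sensors, grab_frame
def ray(f,uv,z):
    uv=np.atleast_2d(uv).astype(float); K,R,t=f["intrinsics"],f["R"],f["t"]
    d=np.c_[uv,np.ones(len(uv))]@np.linalg.inv(K).T@R; c=-R.T@t
    return c+d*((z-c[2])/d[:,2])[:,None]
def pix(f,X):
    c=f["R"]@np.asarray(X,float)+f["t"]; return (f["intrinsics"]@c)[:2]/c[2]
def hsv(f): return cv2.cvtColor(f["color"],cv2.COLOR_RGB2HSV)
def mask(f,lo,hi,roi):
    m=cv2.inRange(hsv(f),np.array(lo),np.array(hi)); o=np.zeros_like(m); x0,y0,x1,y1=roi; o[y0:y1,x0:x1]=m[y0:y1,x0:x1]; return o
def big(m):
    cs,_=cv2.findContours(m,cv2.RETR_EXTERNAL,cv2.CHAIN_APPROX_NONE); return max(cs,key=cv2.contourArea)[:,0,:]
def rect(f,c,z):
    p=ray(f,c,z)[:,:2].astype(np.float32); (cx,cy),(w,h),a=cv2.minAreaRect(p*1000)
    return np.round([cx,cy,w,h,a],1)
E
cat > m.py <<'E'
import pickle
from h import *
f=pickle.load(open("top.pkl","rb"))
print("tray",rect(f,big(mask(f,(0,0,0),(180,255,60),(362,198,438,282))),.010))
print("board",rect(f,big(mask(f,(0,60,0),(180,255,85),(228,190,337,277))),.024))
print("pad",rect(f,big(mask(f,(0,0,150),(180,70,255),(140,190,230,295))),.003))
# tiles
for n,lo,hi in(("red",(0,170,90),(6,255,255)),("yel",(22,170,90),(32,255,255)),("blue",(100,120,60),(125,255,255)),("white",(0,0,170),(180,60,255))):
    print(n,rect(f,big(mask(f,lo,hi,(236,198,330,272))),.022))
P={"red":(158,203,212,216),"black":(157,224,214,237),"green":(156,243,212,262)}
for n,r in P.items():
    H=hsv(f); 
    barrel=mask(f,(0,0,150),(180,60,255),r)
    col={"red":mask(f,(0,150,60),(8,255,255),r)|mask(f,(172,150,60),(180,255,255),r),"black":mask(f,(0,0,0),(180,255,70),r),"green":mask(f,(55,120,30),(85,255,255),r)}[n]
    ys,xs=np.nonzero(col); p=ray(f,np.c_[xs,ys],.02)[:,:2]*1000
    print(n,rect(f,np.c_[xs,ys],.02), "y hist",np.histogram(p[:,1],10)[0],p[:,1].min().round(),p[:,1].max().round())
c=f["color"][190:300,140:445,::-1]; c=cv2.resize(c,None,fx=2.6,fy=2.6,interpolation=cv2.INTER_CUBIC)
cv2.imwrite("pics/crop0.png",c)
E
python3 m.py
```

```text
tray [ 531.  -303.1  164.7  184.1   82.7]
board [535.4  20.9 245.4 172.8  81. ]
pad [509.3 284.3 184.1 250.4  86.2]
red [502.   27.3  63.3  62.2  81. ]
yel [562.  -55.   62.5  65.6  80.6]
blue [490.7 -43.8  61.6  60.1  80.6]
white [573.   15.9  62.6  65.1  80.9]
red [598.9 295.4  20.  138.3   6.2] y hist [34 28 31 15  0  0  0  0  0 18] 226.0 364.0
black [540.2 288.  140.9  19.4  89.9] y hist [28  0  0  0  0  0 12 37 37 35] 218.0 358.0
green [478.7 289.2 140.5  17.5  81.9] y hist [21  0  0  0  0  0 11 28 29 29] 220.0 358.0
```

View pics/crop0.png

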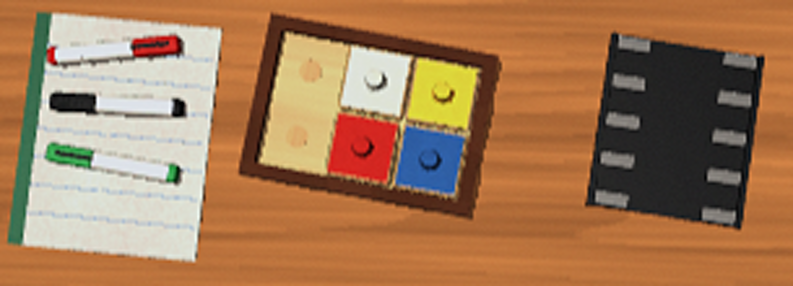

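Crop: the object at (675,130) is black with grey ridges and measures 165 x 184 mm, so it is the tray. The red cap points to -y. The black and green caps point to +y. The board and tile sizes also check out, with board yaw about -9° and tray yaw about -7.3°. The tile plan is red left, white left, yellow left, yellow to the front.

```bash
cat > plan.py <<'E'
import sys
from h import *
from scipy.spatial.transform import Rotation as Ro
def plan(x,y,z,th):
    s=sensors.read_state(); q=s["tool_rot"]; R=Ro.from_quat([q[1],q[2],q[3],q[0]])
    a=np.radians(th); c,d=np.cos(a),np.sin(a)
    T=Ro.from_matrix(np.array([[c,d,0],[d,-c,0],[0,0,-1.]]).T.T if False else np.column_stack([[c,d,0],[d,-c,0],[0,0,-1]]))
    rv=(R.inv()*T).as_rotvec()/.08
    sh=T.inv().apply(np.array([x,y,z])/1000-s["ee_pos"])/.04
    X=R.as_matrix()[:,0]
    print("t",round(s["clock"],1),"ee",(s["ee_pos"]*1000).round(1) if hasattr(s["ee_pos"],'round') else s["ee_pos"],"th",np.degrees(np.arctan2(X[1],X[0])).round(1),"j",np.round(s["joints"],2),"F",np.round(s["contact_force"],1),"w",round(s["gripper_width"]*1000,1))
    print("turn",rv.round(2),"rows",np.abs(rv).max().round(1)," shift",sh.round(2),"rows",np.abs(sh).max().round(1))
if __name__=="__main__":
    plan(*map(float,sys.argv[1:5]))
E
python3 plan.py 501 27 260 81
```

```text
t 0.1 ee [263.7 593.9 403.7] th 156.1 j [-1.14  0.32 -0.07  1.45  0.02  1.37 -0.06] F [-0.2  0.5 -1. ] w 85.4
turn [-0.02  0.02 16.38] rows 16.4  shift [-13.07   8.08   3.59] rows 13.1
```

Call:
apply_moves --pt "0 0 0 0 0 1" --pt "0 0 0 0 0 1" --pt "0 0 0 0 0 1" --pt "0 0 0 0 0 1" --pt "0 0 0 0 0 1" --pt "0 0 0 0 0 1" --pt "0 0 0 0 0 1" --pt "0 0 0 0 0 1" --fingers 0.5 --squeeze 40

```text
clock: 0.9
ee_pos: [0.2637, 0.594, 0.4041]
tool_rot: [0.0, 0.506, 0.863, -0.001]
contact_force: [-0.5, 0.3, 0.1]
gripper_width: 0.0428
grip_force: 0.0
```

Call:
apply_moves --pt "0 0 0 0 0 1" --pt "0 0 0 0 0 1" --pt "0 0 0 0 0 1" --pt "0 0 0 0 0 1" --pt "0 0 0 0 0 1" --pt "0 0 0 0 0 1" --pt "0 0 0 0 0 1" --pt "0 0 0 0 0 1"

```text
clock: 1.7
ee_pos: [0.2637, 0.594, 0.4041]
tool_rot: [0.0, 0.752, 0.66, -0.0]
contact_force: [0.2, 1.3, 0.2]
gripper_width: 0.0426
grip_force: 0.0
```

Call:
apply_moves --pt "-0.9 0.56 0.2 0 0 0.38" --pt "-0.9 0.56 0.2 0 0 0" --pt "-0.9 0.56 0.2 0 0 0" --pt "-0.9 0.56 0.2 0 0 0" --pt "-0.9 0.56 0.2 0 0 0" --pt "-0.9 0.56 0.2 0 0 0" --pt "-0.9 0.56 0.2 0 0 0" --pt "-0.9 0.56 0.2 0 0 0"

```text
clock: 2.5
ee_pos: [0.397, 0.2803, 0.3402]
tool_rot: [-0.0, 0.76, 0.649, -0.0]
contact_force: [0.3, -0.2, 0.2]
gripper_width: 0.0426
grip_force: 0.0
```

Call:
apply_moves --pt "-0.9 0.56 0.3 0 0 0" --pt "-0.9 0.56 0.3 0 0 0" --pt "-0.9 0.56 0.3 0 0 0" --pt "-0.9 0.56 0.3 0 0 0" --pt "-0.9 0.56 0.3 0 0 0" --pt "-0.9 0.56 0.3 0 0 0" --pt "0 0 0 0 0 0" --pt "0 0 0 0 0 0"

```text
clock: 3.3
ee_pos: [0.4955, 0.0468, 0.2682]
tool_rot: [-0.0, 0.761, 0.648, -0.001]
contact_force: [0.1, 1.6, 1.2]
gripper_width: 0.0435
grip_force: 0.0
```

```bash
python3 plan.py 501 27 204 81
```

```text
t 3.3 ee [495.5  46.8 268.2] th 80.8 j [-0.67  0.12  0.56  2.   -0.07  1.04 -0.24] F [0.1 1.6 1.2] w 43.5
turn [-0.02  0.01 -0.04] rows 0.0  shift [-0.47  0.21  1.6 ] rows 1.6
```

Call:
apply_moves --pt "-0.47 0.21 0 0 0 0" --pt "0 0 0.8 0 0 0" --pt "0 0 0.8 0 0 0" --pt "0 0 0.1 0 0 0" --pt "0 0 0 0 0 0"

```text
clock: 3.8
ee_pos: [0.5005, 0.0291, 0.2004]
tool_rot: [-0.001, 0.76, 0.65, -0.001]
contact_force: [-0.2, 0.5, 0.2]
gripper_width: 0.0428
grip_force: 0.0
```

```bash
python3 - <<'E'
import cv2
from h import *
a=[]
for n in("scene","top"):
    f=grab_frame(n); p=pix(f,[.52,.02,.04]); u,v=p.astype(int)
    a.append(cv2.resize(f["color"][v-60:v+60,u-70:u+70,::-1],None,fx=2.8,fy=2.8))
cv2.imwrite("pics/g1.png",np.hstack(a))
E
python3 plan.py 501 27 200 81
```

```text
t 3.9 ee [501.7  28.7 202.1] th 81.1 j [-0.62  0.23  0.56  2.04 -0.16  0.9  -0.13] F [ 0.  -0.1  0.4] w 42.4
turn [ 0.02 -0.01  0.01] rows 0.0  shift [-0.04 -0.01  0.05] rows 0.1
```

View pics/g1.png

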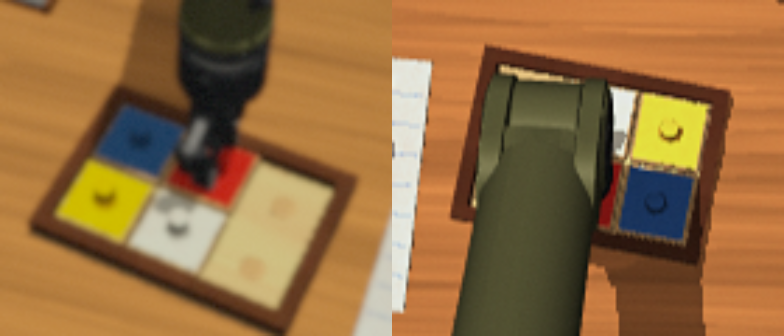

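The fingers straddle the red knob (scene crop about (205,168)). I'll close and slide it left.

Call:
apply_moves --pt "0 0 0 0 0 0" --pt "0 0 0 0 0 0" --pt "0 0 0 0 0 0" --pt "0 0 0 0 0 0" --pt "0 0 0 0 0 0" --fingers 0 --squeeze 40

```text
clock: 4.4
ee_pos: [0.5019, 0.028, 0.2022]
tool_rot: [0.0, 0.76, 0.649, 0.001]
contact_force: [-1.8, -0.3, 6.8]
gripper_width: 0.0161
grip_force: 39.2
```

Call:
apply_moves --pt "0.3 0 0 0 0 0" --pt "0.3 0 0 0 0 0" --pt "0.3 0 0 0 0 0" --pt "0.3 0 0 0 0 0" --pt "0.3 0 0 0 0 0" --pt "0.3 0 0 0 0 0" --pt "0 0 0 0 0 0"

```text
clock: 5.1
ee_pos: [0.5135, 0.1003, 0.2022]
tool_rot: [0.001, 0.76, 0.65, 0.002]
contact_force: [-0.1, 1.3, 5.3]
gripper_width: 0.0165
grip_force: 39.5
```

```bash
python3 plan.py 501 27 200 81
```

```text
t 5.1 ee [513.5 100.3 202.2] th 81.1 j [-0.71  0.27  0.52  1.99 -0.17  0.91 -0.25] F [-0.1  1.3  5.3] w 16.5
turn [ 0.04 -0.02  0.02] rows 0.0  shift [-1.86 -0.02  0.06] rows 1.9
```

Call:
apply_moves --pt "0 0 0 0 0 0" --pt "0 0 0 0 0 0" --pt "0 0 -0.6 0 0 0" --pt "0 0 -0.6 0 0 0" --pt "-0.93 0.9 0 0 0 0" --pt "-0.93 0.89 0 0 0 0" --pt "0 0 0 0 0 0" --fingers 0.5

```text
clock: 5.8
ee_pos: [0.5717, 0.0093, 0.2496]
tool_rot: [0.003, 0.764, 0.646, -0.0]
contact_force: [-0.1, -0.2, 0.2]
gripper_width: 0.0429
grip_force: 0.0
```

```bash
python3 plan.py 572.5 15.6 204 81; python3 - <<'E'
import cv2
from h import *
f=grab_frame("scene"); p=pix(f,[.53,.02,.04]); u,v=p.astype(int)
cv2.imwrite("pics/g2.png",cv2.resize(f["color"][v-60:v+60,u-70:u+70,::-1],None,fx=4,fy=4))
for n,lo,hi in(("red",(0,170,90),(6,255,255)),("yel",(22,170,90),(32,255,255)),("blue",(100,120,60),(125,255,255))):
    try: print(n,rect(f,big(mask(f,lo,hi,(u-60,v-45,u+60,v+50))),.022))
    except Exception as e: print(e)
E
```

```text
t 5.8 ee [571.7   9.3 249.6] th 80.4 j [-0.57  0.32  0.59  1.85 -0.2   1.04 -0.07] F [-0.1 -0.2  0.2] w 42.9
turn [ 0.06  0.05 -0.13] rows 0.1  shift [ 0.16 -0.    1.14] rows 1.1
red [511.8  99.6  59.   64.1  81.9]
yel [562.5 -56.2  61.9  62.1  80.3]
blue [488.9 -56.9  32.5  57.7  84.9]
```

View pics/g2.png

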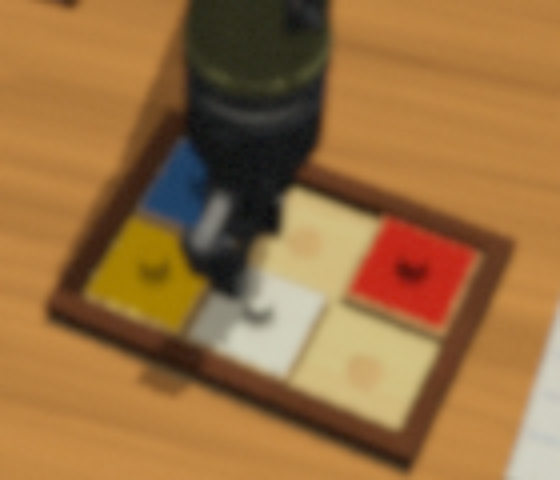

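Red sits at front left (411,270). White's knob is at (258,310) and I'm going for it next.

Call:
apply_moves --pt "0.16 0 0 0 0 -0.13" --pt "0 0 0.6 0 0 0" --pt "0 0 0.54 0 0 0" --pt "0 0 0 0 0 0"

```text
clock: 6.25
ee_pos: [0.5682, 0.0255, 0.2001]
tool_rot: [-0.002, 0.756, 0.655, -0.002]
contact_force: [-0.5, 0.0, -0.6]
gripper_width: 0.0429
grip_force: 0.0
```

Call:
apply_moves --pt "0 0 0 0 0 0" --pt "0 0 0 0 0 0" --pt "0 0 0 0 0 0" --pt "0 0 0 0 0 0" --pt "0 0 0 0 0 0" --fingers 0

```text
clock: 6.75
ee_pos: [0.571, 0.0234, 0.2043]
tool_rot: [0.0, 0.757, 0.653, 0.001]
contact_force: [-0.8, 1.2, 5.7]
gripper_width: 0.0159
grip_force: 39.5
```

Call:
apply_moves --pt "0.3 0 0 0 0 0" --pt "0.3 0 0 0 0 0" --pt "0.3 0 0 0 0 0" --pt "0.3 0 0 0 0 0" --pt "0.3 0 0 0 0 0" --pt "0.3 0 0 0 0 0" --pt "0 0 0 0 0 0"

```text
clock: 7.45
ee_pos: [0.5821, 0.0967, 0.2043]
tool_rot: [0.001, 0.756, 0.654, 0.001]
contact_force: [0.9, 0.8, 5.2]
gripper_width: 0.0158
grip_force: 39.6
```

```bash
python3 plan.py 561 -55.3 250 81
```

```text
t 7.5 ee [582.1  96.7 204.3] th 81.7 j [-0.65  0.41  0.53  1.83 -0.25  0.97 -0.16] F [0.9 0.8 5.2] w 15.8
turn [ 0.03 -0.02  0.16] rows 0.2  shift [-3.84  0.07 -1.14] rows 3.8
```

Call:
apply_moves --pt "0 0 0 0 0 0" --pt "0 0 0 0 0 0" --pt "0 0 -0.6 0 0 0" --pt "0 0 -0.54 0 0 0.16" --pt "-0.96 0.02 0 0 0 0" --pt "-0.96 0.02 0 0 0 0" --pt "-0.96 0.02 0 0 0 0" --pt "-0.96 0.02 0 0 0 0" --fingers 0.5

```text
clock: 8.25
ee_pos: [0.5591, -0.0591, 0.2484]
tool_rot: [-0.0, 0.761, 0.648, -0.0]
contact_force: [-0.1, -0.4, 1.2]
gripper_width: 0.0427
grip_force: 0.0
```

Call:
apply_moves --pt "0 0 0 0 0 0" --pt "0 0 0 0 0 0" --pt "0 0 0 0 0 0"

```text
clock: 8.55
ee_pos: [0.5598, -0.0564, 0.2484]
tool_rot: [-0.0, 0.761, 0.649, 0.0]
contact_force: [0.1, -0.4, -0.4]
gripper_width: 0.0427
grip_force: 0.0
```

```bash
python3 plan.py 561 -55.3 204 81;python3 - <<'E'
import cv2
from h import *
f=grab_frame("top")
for n,lo,hi in(("red",(0,170,90),(6,255,255)),("yel",(22,170,90),(32,255,255)),("blue",(100,120,60),(125,255,255)),("white",(0,0,170),(180,60,255))):
    try: print(n,rect(f,big(mask(f,lo,hi,(236,198,330,272))),.022))
    except Exception as e: print(n,'none')
E
```

```text
t 8.6 ee [559.8 -56.4 248.4] th 80.9 j [-0.48  0.3   0.62  1.87 -0.21  1.03  0.06] F [ 0.1 -0.4 -0.4] w 42.7
turn [-0.01 -0.01 -0.02] rows 0.0  shift [0.03 0.02 1.11] rows 1.1
red [514.   99.2  63.   63.8  81. ]
yel none
blue [486.3 -69.4   9.6  56.9  80.4]
white [580.9  88.9  62.6  64.2  81. ]
```

Call:
apply_moves --pt "0.04 0.02 0.5 0 0 0" --pt "0 0 0.6 0 0 0" --pt "0 0 0 0 0 0" --pt "0 0 0 0 0 0" --pt "0 0 0 0 0 0"

```text
clock: 9.1
ee_pos: [0.5615, -0.0559, 0.2058]
tool_rot: [0.001, 0.761, 0.649, 0.001]
contact_force: [0.2, 0.4, 1.2]
gripper_width: 0.0423
grip_force: 0.0
```

Call:
apply_moves --pt "0 0 0 0 0 0" --pt "0 0 0 0 0 0" --pt "0 0 0 0 0 0" --pt "0 0 0 0 0 0" --pt "0 0 0 0 0 0" --fingers 0

```text
clock: 9.6
ee_pos: [0.5614, -0.0563, 0.2059]
tool_rot: [0.0, 0.761, 0.648, 0.001]
contact_force: [-1.6, 0.9, 6.1]
gripper_width: 0.0159
grip_force: 39.2
```

Call:
apply_moves --pt "0.3 0 0 0 0 0" --pt "0.3 0 0 0 0 0" --pt "0.3 0 0 0 0 0" --pt "0.3 0 0 0 0 0" --pt "0.3 0 0 0 0 0" --pt "0.3 0 0 0 0 0" --pt "0 0 0 0 0 0" --pt "0 0 0 0 0 0"

```text
clock: 10.4
ee_pos: [0.5732, 0.0164, 0.2058]
tool_rot: [0.0, 0.761, 0.649, 0.001]
contact_force: [0.4, 0.8, 4.9]
gripper_width: 0.0163
grip_force: 29.0
```

```bash
python3 plan.py 500.8 28 204 81;python3 - <<'E'
from h import *
f=grab_frame("scene")
u,v=pix(f,[.53,.02,.04]).astype(int)
for n,lo,hi in(("red",(0,170,90),(6,255,255)),("yel",(22,170,90),(32,255,255)),("blue",(100,120,60),(125,255,255))):
    try: print(n,rect(f,big(mask(f,lo,hi,(u-60,v-45,u+60,v+50))),.022))
    except Exception as e: print(n,'none')
E
```

```text
t 10.4 ee [573.2  16.4 205.8] th 80.9 j [-0.56  0.38  0.57  1.87 -0.25  0.96 -0.03] F [0.4 0.8 4.9] w 16.3
turn [ 0.03 -0.02 -0.02] rows 0.0  shift [ 0.   -1.83  0.05] rows 1.8
red [510.5 100.5  58.2  63.6  81.9]
yel [576.1  18.3  62.   63.7  79.4]
blue [497.4 -60.   69.9  39.9  29.5]
```

Call:
apply_moves --pt "0 -0.3 0 0 0 0" --pt "0 -0.3 0 0 0 0" --pt "0 -0.3 0 0 0 0" --pt "0 -0.3 0 0 0 0" --pt "0 -0.3 0 0 0 0" --pt "0 -0.3 0 0 0 0" --pt "0 0 0 0 0 0" --pt "0 0 0 0 0 0"

```text
clock: 11.25
ee_pos: [0.5008, 0.0268, 0.2058]
tool_rot: [-0.0, 0.761, 0.649, 0.001]
contact_force: [-2.9, 0.4, 10.6]
gripper_width: 0.0154
grip_force: 40.0
```

```bash
python3 plan.py 500.8 28 204 81;python3 - <<'E'
from h import *
f=grab_frame("scene")
u,v=pix(f,[.53,.02,.04]).astype(int)
for n,lo,hi in(("red",(0,170,90),(6,255,255)),("yel",(22,170,90),(32,255,255)),("blue",(100,120,60),(125,255,255))):
    try: print(n,rect(f,big(mask(f,lo,hi,(u-60,v-45,u+60,v+50))),.022))
    except Exception as e: print(n,'none')
E
```

```text
t 11.2 ee [500.8  26.8 205.8] th 80.9 j [-0.65  0.23  0.59  2.04 -0.16  0.91 -0.12] F [-2.9  0.4 10.6] w 15.4
turn [ 0.   -0.02 -0.03] rows 0.0  shift [ 0.03 -0.    0.05] rows 0.0
red [511.4 100.2  59.   62.5  80.5]
yel [500.1  28.9  63.7  67.4  79.8]
blue [490.  -43.7  58.   56.7  81. ]
```

Call:
apply_moves --pt "0 0 0 0 0 0" --pt "0 0 0 0 0 0" --pt "0 0 -0.8 0 0 0" --pt "0 0 -0.8 0 0 0" --pt "0 0 0 0 0 0" --pt "0 0 0 0 0 0" --fingers 0.5

```text
clock: 11.9
ee_pos: [0.501, 0.0264, 0.2689]
tool_rot: [-0.0, 0.761, 0.648, 0.0]
contact_force: [-0.3, 0.4, 0.2]
gripper_width: 0.0426
grip_force: 0.0
```

```bash
cat > pens.py <<'E'
from h import *
def pens(zt=.023,c=(.509,.284),half=(.12,.15),names=("red","black","green")):
    for cam in("top","scene"):
        f=grab_frame(cam); H=hsv(f)
        cor=np.array([pix(f,[c[0]+a*half[0],c[1]+b*half[1],.003]) for a,b in((1,1),(1,-1),(-1,-1),(-1,1))])
        roi=np.zeros(H.shape[:2],np.uint8); cv2.fillPoly(roi,[cor.astype(np.int32)],255)
        M={"red":cv2.inRange(H,(0,150,60),(6,255,255))|cv2.inRange(H,(172,150,60),(180,255,255)),"black":cv2.inRange(H,(0,0,0),(180,90,62)),"green":cv2.inRange(H,(55,140,90),(72,255,255))}
        for n in names:
            m=M[n]&roi; m=cv2.morphologyEx(m,cv2.MORPH_OPEN,np.ones((2,2),np.uint8))
            k,l,st,ce=cv2.connectedComponentsWithStats(m)
            if k<3: print(cam,n,"parts",k-1); continue
            o=1+np.argsort(-st[1:,4])[:2]
            P=ray(f,ce[o],zt-.004)[:,:2]*1000  # cap centre (45 from centre), plug centre (64)
            d=P[0]-P[1]; L=np.hypot(*d); u=d/L
            ctr=(P[0]-45*u+P[1]+64*u)/2
            print(cam,n,"ctr",ctr.round(1),"cap dir",np.degrees(np.arctan2(d[1],d[0])).round(1),"L(109)",L.round(1),"area",st[o,4])
if __name__=="__main__": pens()
E
python3 pens.py; python3 plan.py 599 295.4 300 96
```

```text
top red ctr [596.2 293.2] cap dir -84.0 L(109) 111.9 area [106  16]
top black ctr [537.1 285.7] cap dir 87.8 L(109) 111.6 area [112  25]
top green ctr [475.6 287.9] cap dir 81.5 L(109) 111.1 area [84 18]
scene red parts 1
scene black ctr [550.5 290.9] cap dir 91.1 L(109) 111.1 area [124   4]
scene green parts 1
t 12.0 ee [500.4  26.3 267.6] th 80.9 j [-0.68  0.13  0.61  2.   -0.09  1.04 -0.18] F [-0.2 -0.   0. ] w 42.8
turn [-0.03  0.   -3.31] rows 3.3  shift [ 6.43  3.15 -0.81] rows 6.4
```

Call:
apply_moves --pt "0 0 -0.4 0 0 -0.83" --pt "0 0 -0.4 0 0 -0.83" --pt "0 0 0 0 0 -0.83" --pt "0 0 0 0 0 -0.82" --pt "0.8 0.4 0 0 0 0" --pt "0.8 0.4 0 0 0 0" --pt "0.8 0.4 0 0 0 0" --pt "0.8 0.4 0 0 0 0" --fingers 0.55

```text
clock: 12.8
ee_pos: [0.5512, 0.1614, 0.299]
tool_rot: [-0.001, 0.669, 0.743, -0.001]
contact_force: [0.7, -0.2, -0.1]
gripper_width: 0.0468
grip_force: 0.0
```

Call:
apply_moves --pt "0.8 0.4 0 0 0 0" --pt "0.8 0.4 0 0 0 0" --pt "0.8 0.4 0 0 0 0" --pt "0.8 0.35 0 0 0 0" --pt "0 0 0 0 0 0" --pt "0 0 0 0 0 0" --pt "0 0 0 0 0 0"

```text
clock: 13.5
ee_pos: [0.5996, 0.2925, 0.2995]
tool_rot: [0.0, 0.67, 0.743, -0.001]
contact_force: [-0.3, -0.4, 0.4]
gripper_width: 0.0468
grip_force: 0.0
```

```bash
python3 plan.py 599.5 296 184 96; python3 - <<'E'
from h import *
f=grab_frame("scene"); u,v=pix(f,[.56,.29,.04]).astype(int)
cv2.imwrite("pics/g3.png",cv2.resize(f["color"][v-70:v+60,u-80:u+80,::-1],None,fx=4,fy=4))
E
```

```text
t 13.5 ee [599.6 292.5 299.5] th 95.9 j [-0.84  0.45  0.45  1.55 -0.2   1.2  -0.25] F [-0.3 -0.4  0.4] w 46.8
turn [-0.02  0.02 -0.02] rows 0.0  shift [0.09 0.01 2.89] rows 2.9
```

View pics/g3.png

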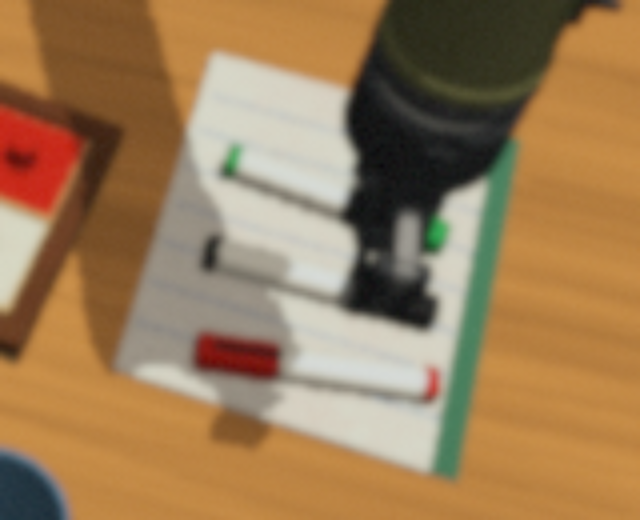

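Call:
apply_moves --pt "0.09 0.01 0.9 0 0 0" --pt "0 0 0.9 0 0 0" --pt "0 0 0.6 0 0 0" --pt "0 0 0.3 0 0 0" --pt "0 0 0.2 0 0 0" --pt "0 0 0 0 0 0" --pt "0 0 0 0 0 0"

```text
clock: 14.25
ee_pos: [0.6004, 0.2976, 0.1862]
tool_rot: [0.0, 0.669, 0.743, 0.001]
contact_force: [0.3, 0.1, 0.6]
gripper_width: 0.0471
grip_force: 0.0
```

Call:
apply_moves --pt "0 0 0 0 0 0" --pt "0 0 0 0 0 0" --pt "0 0 0 0 0 0" --pt "0 0 0 0 0 0" --pt "0 0 0 0 0 0" --fingers 0 --squeeze 50

```text
clock: 14.75
ee_pos: [0.6004, 0.298, 0.1863]
tool_rot: [0.0, 0.669, 0.743, 0.001]
contact_force: [-0.7, 0.5, 6.1]
gripper_width: 0.0185
grip_force: 51.4
```

Call:
apply_moves --pt "0 0 -0.6 0 0 0" --pt "0 0 -0.6 0 0 0" --pt "0 0 -0.6 0 0 0" --pt "0 0 0 0 0 0" --pt "0 0 0 0 0 0"

```text
clock: 15.25
ee_pos: [0.5996, 0.2977, 0.2568]
tool_rot: [-0.0, 0.669, 0.743, 0.0]
contact_force: [0.3, 0.1, -0.8]
gripper_width: 0.0185
grip_force: 50.7
```

```bash
python3 plan.py 468.5 -295 300 -97.3; python3 - <<'E'
from h import *
f=grab_frame("scene"); u,v=pix(f,[.56,.29,.04]).astype(int)
cv2.imwrite("pics/g4.png",cv2.resize(f["color"][v-70:v+60,u-80:u+80,::-1],None,fx=4,fy=4))
E
```

```text
t 15.2 ee [599.6 297.7 256.8] th 96.0 j [-0.83  0.49  0.44  1.58 -0.22  1.12 -0.24] F [ 0.3  0.1 -0.8] w 18.5
turn [ 1.000e-02  1.000e-02 -3.636e+01] rows 36.4  shift [15.11  1.37 -1.08] rows 15.1
```

View pics/g4.png

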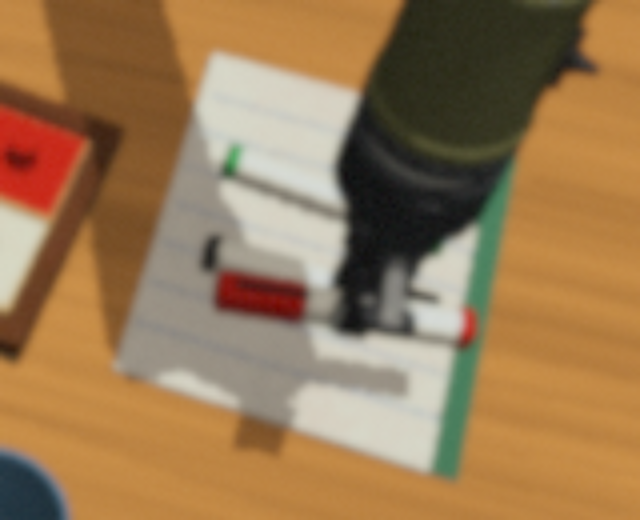

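The red pen hangs level, with its ends at about (217,290) and (475,327) in the crop. I'll measure how far the grip is from its centre.

```bash
cat > held.py <<'E'
import sys
from h import *
n,zc=sys.argv[1],float(sys.argv[2]); w=int(sys.argv[3]) if len(sys.argv)>3 else 90
s=sensors.read_state(); e=np.array(s["ee_pos"])
for cam in("scene","top"):
    f=grab_frame(cam); H=hsv(f); g=pix(f,[e[0],e[1],zc]); u,v=g.astype(int)
    M={"red":cv2.inRange(H,(0,150,60),(6,255,255))|cv2.inRange(H,(172,150,60),(180,255,255)),"black":cv2.inRange(H,(0,0,0),(180,90,62)),"green":cv2.inRange(H,(50,120,50),(80,255,255))}[n]
    r=np.zeros_like(M); r[max(0,v-w//2):v+w//2,max(0,u-w//2):u+w//2]=255; M&=r
    k,l,st,ce=cv2.connectedComponentsWithStats(M); o=[i for i in range(1,k) if st[i,4]>8]
    ys,xs=np.nonzero(np.isin(l,o)); 
    p=ray(f,np.c_[xs,ys],zc)[:,:2]*1000; c=p.mean(0); ax=np.linalg.svd(p-c,full_matrices=False)[2][0]
    if ax[1]<0: ax=-ax
    t=(p-e[:2]*1000)@ax
    print(cam,n,"areas",st[o,4],"ends along axis rel. grip",t.min().round(1),t.max().round(1),"mid",((t.min()+t.max())/2).round(1),"len",np.ptp(t).round(1),"axis",np.degrees(np.arctan2(ax[1],ax[0])).round(1))
E
python3 held.py red .0835
```

```text
scene red areas [169  13] ends along axis rel. grip -70.8 67.8 mid -1.5 len 138.6 axis 97.1
top red areas [116] ends along axis rel. grip -73.0 -22.8 mid -47.9 len 50.2 axis 96.5
```

Call:
apply_moves --pt "0 0 -0.6 0 0 0" --pt "0 0 -0.5 0 0 0" --pt "-0.9 -0.3 0 0 0 0" --pt "-0.9 -0.3 0 0 0 0" --pt "-0.9 -0.3 0 0 0 0" --pt "-0.9 -0.3 0 0 0 0" --pt "-0.9 -0.3 0 0 0 0" --pt "-0.9 -0.3 0 0 0 0"

```text
clock: 16.2
ee_pos: [0.5498, 0.0739, 0.2996]
tool_rot: [-0.0, 0.669, 0.743, -0.001]
contact_force: [1.0, 0.1, -1.4]
gripper_width: 0.0185
grip_force: 50.7
```

Call:
apply_moves --pt "-0.9 -0.3 0 0 0 0" --pt "-0.9 -0.3 0 0 0 0" --pt "-0.9 -0.3 0 0 0 0" --pt "-0.9 -0.3 0 0 0 0" --pt "-0.9 -0.3 0 0 0 0" --pt "-0.9 -0.3 0 0 0 0" --pt "-0.9 -0.3 0 0 0 0" --pt "-0.9 -0.3 0 0 0 0"

```text
clock: 17.0
ee_pos: [0.4846, -0.2223, 0.2998]
tool_rot: [-0.001, 0.669, 0.743, -0.0]
contact_force: [0.4, 0.4, 0.8]
gripper_width: 0.0186
grip_force: 50.7
```

Call:
apply_moves --pt "-0.9 -0.3 0 0 0 0" --pt "-0.9 -0.3 0 0 0 0" --pt "0 0 0 0 0 0" --pt "0 0 0 0 0 0" --pt "0 0 0 0 0 0"

```text
clock: 17.5
ee_pos: [0.4694, -0.294, 0.2999]
tool_rot: [-0.001, 0.668, 0.744, 0.0]
contact_force: [0.2, -0.0, -1.3]
gripper_width: 0.0186
grip_force: 50.7
```

```bash
python3 plan.py 468.2 -297.1 300 -97.3; python3 held.py red .127
```

```text
t 17.5 ee [ 469.4 -294.   299.9] th 96.1 j [-0.19  0.25  0.81  1.85 -0.2   1.13  0.79] F [ 0.2 -0.  -1.3] w 18.6
turn [ 2.000e-02 -2.000e-02 -3.635e+01] rows 36.3  shift [ 0.08  0.02 -0.  ] rows 0.1
scene red areas [98 24] ends along axis rel. grip -71.0 67.8 mid -1.6 len 138.8 axis 97.6
top red areas [31] ends along axis rel. grip -9.7 8.4 mid -0.7 len 18.2 axis 4.7
```

Call:
apply_moves --pt "0 0 0 0 0 1" --pt "0 0 0 0 0 1" --pt "0 0 0 0 0 1" --pt "0 0 0 0 0 1" --pt "0 0 0 0 0 1" --pt "0 0 0 0 0 1" --pt "0 0 0 0 0 1" --pt "0 0 0 0 0 1"

```text
clock: 18.4
ee_pos: [0.4697, -0.2939, 0.3006]
tool_rot: [-0.0, 0.869, 0.495, 0.0]
contact_force: [0.2, 0.7, -0.4]
gripper_width: 0.0181
grip_force: 50.7
```

Call:
apply_moves --pt "0 0 0 0 0 1" --pt "0 0 0 0 0 1" --pt "0 0 0 0 0 1" --pt "0 0 0 0 0 1" --pt "0 0 0 0 0 1" --pt "0 0 0 0 0 1" --pt "0 0 0 0 0 1" --pt "0 0 0 0 0 1"

```text
clock: 19.2
ee_pos: [0.4697, -0.2939, 0.3006]
tool_rot: [-0.0, 0.981, 0.196, 0.0]
contact_force: [-0.2, 0.2, -0.4]
gripper_width: 0.0183
grip_force: 50.7
```

Call:
apply_moves --pt "0 0 0 0 0 1" --pt "0 0 0 0 0 1" --pt "0 0 0 0 0 1" --pt "0 0 0 0 0 1" --pt "0 0 0 0 0 1" --pt "0 0 0 0 0 1" --pt "0 0 0 0 0 1" --pt "0 0 0 0 0 1"

```text
clock: 20.0
ee_pos: [0.4698, -0.2939, 0.3005]
tool_rot: [-0.0, 0.993, -0.122, -0.0]
contact_force: [1.1, 0.1, 0.2]
gripper_width: 0.0187
grip_force: 50.7
```

Call:
apply_moves --pt "0 0 0 0 0 1" --pt "0 0 0 0 0 1" --pt "0 0 0 0 0 1" --pt "0 0 0 0 0 1" --pt "0 0 0 0 0 1" --pt "0 0 0 0 0 1" --pt "0 0 0 0 0 0" --pt "0 0 0 0 0 0"

```text
clock: 20.8
ee_pos: [0.4695, -0.2944, 0.3006]
tool_rot: [-0.0, 0.936, -0.353, -0.0]
contact_force: [-0.1, 0.3, -0.7]
gripper_width: 0.0184
grip_force: 50.7
```

```bash
python3 plan.py 468.2 -297.1 300 -97.3
```

```text
t 20.8 ee [ 469.5 -294.4  300.6] th -41.3 j [-0.48  0.39  1.2   1.85 -0.39  1.17 -1.44] F [-0.1  0.3 -0.7] w 18.4
turn [-0.000e+00  1.000e-02  1.222e+01] rows 12.2  shift [0.07 0.02 0.01] rows 0.1
```

Call:
apply_moves --pt "0 0 0 0 0 0.7" --pt "0 0 0 0 0 0.7" --pt "0 0 0 0 0 0.7" --pt "0 0 0 0 0 0.7" --pt "0 0 0 0 0 0.7" --pt "0 0 0 0 0 0.7" --pt "0 0 0 0 0 0" --pt "0 0 0 0 0 0"

```text
clock: 21.6
ee_pos: [0.4692, -0.295, 0.3007]
tool_rot: [-0.0, 0.863, -0.504, -0.0]
contact_force: [-0.4, 0.3, -0.6]
gripper_width: 0.0186
grip_force: 50.7
```

```bash
python3 plan.py 468.2 -297.1 300 -97.3
```

```text
t 21.6 ee [ 469.2 -295.   300.7] th -60.6 j [-0.49  0.39  1.21  1.85 -0.4   1.17 -1.77] F [-0.4  0.3 -0.6] w 18.6
turn [-0.    0.    8.01] rows 8.0  shift [0.05 0.02 0.02] rows 0.1
```

Call:
apply_moves --pt "0 0 0 0 0 0.8" --pt "0 0 0 0 0 0.8" --pt "0 0 0 0 0 0.8" --pt "0 0 0 0 0 0.8" --pt "0 0 0 0 0 0.8" --pt "0 0 0 0 0 0.8" --pt "0 0 0 0 0 0.8" --pt "0 0 0 0 0 0.8"

```text
clock: 22.4
ee_pos: [0.4692, -0.2951, 0.3007]
tool_rot: [0.0, -0.706, 0.708, 0.0]
contact_force: [-0.1, -0.6, -0.6]
gripper_width: 0.0184
grip_force: 50.7
```

Call:
apply_moves --pt "0 0 0 0 0 0.8" --pt "0 0 0 0 0 0.8" --pt "0 0 0 0 0 0" --pt "0 0 0 0 0 0"

```text
clock: 22.8
ee_pos: [0.4691, -0.2952, 0.3007]
tool_rot: [0.0, -0.661, 0.751, 0.0]
contact_force: [0.2, -0.7, 0.2]
gripper_width: 0.0182
grip_force: 50.7
```

```bash
python3 plan.py 468.2 -297.1 220 -97.3;  python3 held.py red .127; python3 - <<'E'
from h import *
f=grab_frame("scene"); u,v=pix(f,[.51,-.295,.06]).astype(int)
cv2.imwrite("pics/g5.png",cv2.resize(f["color"][v-70:v+60,u-80:u+80,::-1],None,fx=4,fy=4))
E
```

```text
t 22.8 ee [ 469.1 -295.2  300.7] th -97.3 j [-0.49  0.4   1.22  1.85 -0.41  1.18 -2.4 ] F [ 0.2 -0.7  0.2] w 18.2
turn [-0.    0.    0.01] rows 0.0  shift [0.05 0.02 2.02] rows 2.0
scene red areas [151] ends along axis rel. grip 22.0 72.7 mid 47.4 len 50.7 axis 77.9
top red areas [38] ends along axis rel. grip 32.4 56.5 mid 44.4 len 24.1 axis 126.3
```

View pics/g5.png

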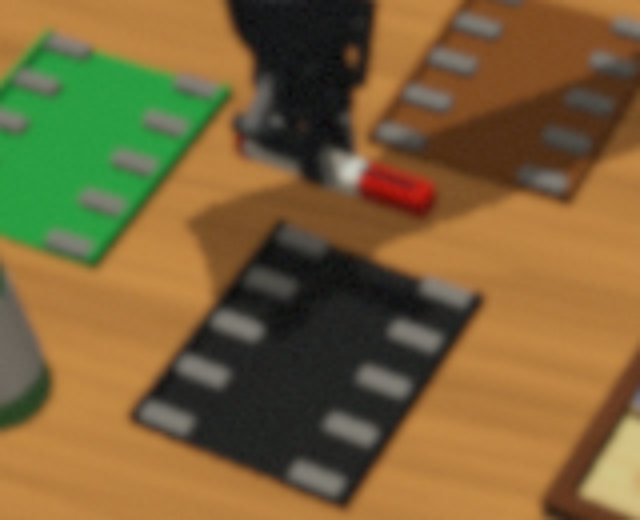

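The red pen hangs over the tray with its cap at (400,190), toward +y. The ten grey ridges are clear in the crop, so I'll refine the tray pose from them.

```bash
python3 - <<'E'
import pickle
from h import *
g=grab_frame("scene")
for f in (pickle.load(open("top.pkl","rb")),pickle.load(open("scene.pkl","rb"))):
    H=hsv(f); cor=np.array([pix(f,[x,y,.01]) for x,y in((.63,-.40),(.63,-.22),(.44,-.20),(.43,-.39))]).astype(np.int32)
    roi=np.zeros(H.shape[:2],np.uint8); cv2.fillPoly(roi,[cor],255)
    m=cv2.inRange(H,(0,0,85),(180,60,255))&roi
    k,l,st,ce=cv2.connectedComponentsWithStats(m); o=[i for i in range(1,k) if st[i,4]>12]
    P=ray(f,ce[o],.012)[:,:2]*1000; c=P.mean(0)
    # assign: ridge x=-84..84 , y=+-57
    a=np.radians(-7.3)
    for _ in range(5):
        ex=np.array([np.cos(a),np.sin(a)]);ey=np.array([-ex[1],ex[0]]); q=np.c_[(P-c)@ex,(P-c)@ey]
        m_=np.c_[np.round(q[:,0]/42)*42,np.sign(q[:,1])*57]; a-=np.arctan2((m_[:,0]*q[:,1]-m_[:,1]*q[:,0]).sum()*-1,(m_*q).sum())*-1
    print(len(o),"centre",c.round(1),"yaw",np.degrees(a).round(2),"res",np.abs(q-m_).max(0).round(1))
E
```

```text
10 centre [ 532.  -303.2] yaw -2.42 res [3.1 3.8]
10 centre [ 534.  -302.6] yaw -1.66 res [4.6 4.8]
```

Call:
apply_moves --pt "0.04 -0.03 0.6 0 0 0.03" --pt "0 0 0.7 0 0 0" --pt "0 0 0.7 0 0 0" --pt "0 0 0.5 0 0 0" --pt "0 0 0 0 0 0" --pt "0 0 0 0 0 0" --pt "0 0 0 0 0 0"

```text
clock: 23.7
ee_pos: [0.4706, -0.2975, 0.202]
tool_rot: [0.0, -0.659, 0.752, -0.001]
contact_force: [-0.0, -0.2, -0.7]
gripper_width: 0.0182
grip_force: 50.7
```

```bash
python3 plan.py 470.2 -297.1 187.5 -97.4; python3 held.py red .027
```

```text
t 23.7 ee [ 470.6 -297.5  202. ] th -97.5 j [-0.36  0.53  1.08  1.93 -0.55  1.02 -2.31] F [-0.  -0.2 -0.7] w 18.2
turn [-0.03 -0.01 -0.03] rows 0.0  shift [-0.01  0.01  0.36] rows 0.4
scene red areas [146] ends along axis rel. grip 22.4 75.3 mid 48.9 len 53.0 axis 77.5held.py:11: RuntimeWarning: Mean of empty slice.
  p=ray(f,np.c_[xs,ys],zc)[:,:2]*1000; c=p.mean(0); ax=np.linalg.svd(p-c,full_matrices=False)[2][0]
  ret = um.true_divide(
Traceback (most recent call last):
  File "held.py", line 11, in <module>
    p=ray(f,np.c_[xs,ys],zc)[:,:2]*1000; c=p.mean(0); ax=np.linalg.svd(p-c,full_matrices=False)[2][0]
                                                         ~~~~~~~~~~~~~~~~~~~~~~~~~~~~~~~~~~~~~~~~~^^^
IndexError: index 0 is out of bounds for axis 0 with size 0
```

Call:
apply_moves --pt "0.02 0 0.15 0 0 0" --pt "0 0 0.15 0 0 0" --pt "0 0 0.06 0 0 0" --pt "0 0 0 0 0 0" --pt "0 0 0 0 0 0"

```text
clock: 24.3
ee_pos: [0.4701, -0.2979, 0.1872]
tool_rot: [0.001, -0.659, 0.752, 0.001]
contact_force: [-3.2, 4.0, 12.3]
gripper_width: 0.0181
grip_force: 52.1
```

Call:
apply_moves --pt "0 0 0 0 0 0" --pt "0 0 0 0 0 0" --pt "0 0 0 0 0 0" --pt "0 0 -0.5 0 0 0" --pt "0 0 -0.8 0 0 0" --pt "0 0 -0.8 0 0 0" --pt "0 0 -0.8 0 0 0" --pt "0 0 0 0 0 0" --fingers 0.4

```text
clock: 25.1
ee_pos: [0.471, -0.2992, 0.3061]
tool_rot: [0.002, -0.659, 0.752, -0.003]
contact_force: [0.3, -0.7, 0.2]
gripper_width: 0.0344
grip_force: 0.0
```

```bash
python3 plan.py 540.5 289.5 300 89;python3 pens.py;  python3 - <<'E'
from h import *
f=grab_frame("scene"); u,v=pix(f,[.51,-.295,.06]).astype(int)
cv2.imwrite("pics/g6.png",cv2.resize(f["color"][v-70:v+60,u-80:u+80,::-1],None,fx=4,fy=4))
E
```

```text
t 25.1 ee [ 471.  -299.2  306.1] th -97.6 j [-0.47  0.38  1.19  1.84 -0.38  1.17 -2.43] F [ 0.3 -0.7  0.2] w 34.4
turn [-0.04  0.13 37.84] rows 37.8  shift [14.75  1.48  0.15] rows 14.7
top red parts 0
top black ctr [537.4 285.9] cap dir 88.5 L(109) 110.8 area [116  22]
top green ctr [475.6 288.1] cap dir 81.5 L(109) 110.8 area [84 17]
scene red parts 0
scene black parts 1
scene green parts 1
```

View pics/g6.png

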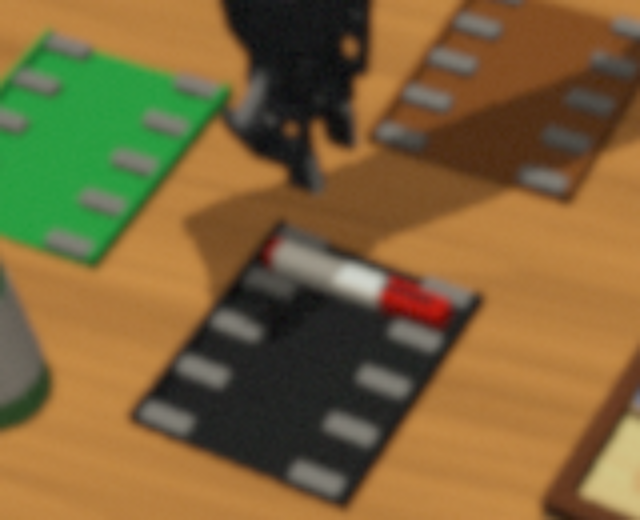

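Red lies in its groove, plug at (275,250) and cap at (415,300). Next is black, after unwinding the wrist.

Call:
apply_moves --pt "0 0 0 0 0 -1" --pt "0 0 0 0 0 -1" --pt "0 0 0 0 0 -1" --pt "0 0 0 0 0 -1" --pt "0 0 0 0 0 -1" --pt "0 0 0 0 0 -1" --pt "0 0 0 0 0 -1" --pt "0 0 0 0 0 -1" --fingers 0.55

```text
clock: 26.05
ee_pos: [0.4695, -0.2973, 0.3005]
tool_rot: [0.0, 0.863, -0.505, -0.002]
contact_force: [-0.5, -0.5, -0.2]
gripper_width: 0.0473
grip_force: 0.0
```

Call:
apply_moves --pt "0 0 0 0 0 -1" --pt "0 0 0 0 0 -1" --pt "0 0 0 0 0 -1" --pt "0 0 0 0 0 -1" --pt "0 0 0 0 0 -1" --pt "0 0 0 0 0 -1" --pt "0 0 0 0 0 -1" --pt "0 0 0 0 0 -1"

```text
clock: 26.85
ee_pos: [0.4695, -0.2973, 0.3004]
tool_rot: [-0.0, 0.978, -0.208, -0.002]
contact_force: [0.5, -0.1, -0.3]
gripper_width: 0.047
grip_force: 0.0
```

Call:
apply_moves --pt "0 0 0 0 0 -1" --pt "0 0 0 0 0 -1" --pt "0 0 0 0 0 -1" --pt "0 0 0 0 0 -1" --pt "0 0 0 0 0 -1" --pt "0 0 0 0 0 -1" --pt "0 0 0 0 0 -1" --pt "0 0 0 0 0 -1"

```text
clock: 27.65
ee_pos: [0.4695, -0.2973, 0.3003]
tool_rot: [-0.001, 0.994, 0.11, -0.002]
contact_force: [0.7, 0.9, 0.5]
gripper_width: 0.0472
grip_force: 0.0
```

Call:
apply_moves --pt "0 0 0 0 0 -1" --pt "0 0 0 0 0 -1" --pt "0 0 0 0 0 -1" --pt "0 0 0 0 0 -1" --pt "0 0 0 0 0 -1" --pt "0 0 0 0 0 -1" --pt "0 0 0 0 0 -1" --pt "0 0 0 0 0 -1"

```text
clock: 28.45
ee_pos: [0.4695, -0.2973, 0.3003]
tool_rot: [-0.001, 0.909, 0.417, -0.001]
contact_force: [0.2, -0.1, 0.4]
gripper_width: 0.047
grip_force: 0.0
```

Call:
apply_moves --pt "0 0 0 0 0 -1" --pt "0 0 0 0 0 -1" --pt "0 0 0 0 0 -1" --pt "0 0 0 0 0 -1" --pt "0 0 0 0 0 -1" --pt "0 0 0 0 0 -1" --pt "0 0 0 0 0 -1" --pt "0 0 0 0 0 -1"

```text
clock: 29.25
ee_pos: [0.4695, -0.2973, 0.3002]
tool_rot: [-0.002, 0.731, 0.682, -0.001]
contact_force: [-1.0, -0.3, -0.6]
gripper_width: 0.0472
grip_force: 0.0
```

```bash
python3 plan.py 540.5 288.3 300 88.5
```

```text
t 29.2 ee [ 469.5 -297.3  300.2] th 86.0 j [-0.04  0.22  0.63  1.84 -0.14  1.13  0.57] F [-1.  -0.3 -0.6] w 47.2
turn [-0.04 -0.02 -0.55] rows 0.5  shift [14.68  1.39  0.  ] rows 14.7
```

Call:
apply_moves --pt "0 0 0 0 0 -0.55" --pt "0.92 0.09 0 0 0 0" --pt "0.92 0.09 0 0 0 0" --pt "0.92 0.09 0 0 0 0" --pt "0.92 0.09 0 0 0 0" --pt "0.92 0.09 0 0 0 0" --pt "0.92 0.09 0 0 0 0" --pt "0.92 0.09 0 0 0 0"

```text
clock: 30.05
ee_pos: [0.502, -0.0393, 0.3005]
tool_rot: [-0.001, 0.717, 0.697, -0.001]
contact_force: [0.6, -0.4, 0.3]
gripper_width: 0.047
grip_force: 0.0
```

Call:
apply_moves --pt "0.92 0.09 0 0 0 0" --pt "0.92 0.09 0 0 0 0" --pt "0.92 0.09 0 0 0 0" --pt "0.92 0.09 0 0 0 0" --pt "0.92 0.09 0 0 0 0" --pt "0.92 0.09 0 0 0 0" --pt "0.92 0.09 0 0 0 0" --pt "0.92 0.09 0 0 0 0"

```text
clock: 30.85
ee_pos: [0.5395, 0.2537, 0.3]
tool_rot: [-0.001, 0.717, 0.697, -0.002]
contact_force: [0.9, 0.1, 0.1]
gripper_width: 0.0471
grip_force: 0.0
```

Call:
apply_moves --pt "0.88 0.04 0 0 0 0" --pt "0 0 0 0 0 0" --pt "0 0 0 0 0 0" --pt "0 0 0 0 0 0"

```text
clock: 31.25
ee_pos: [0.5428, 0.286, 0.3009]
tool_rot: [0.0, 0.718, 0.696, -0.001]
contact_force: [0.7, -0.1, 0.0]
gripper_width: 0.047
grip_force: 0.0
```

```bash
python3 plan.py 540.5 288.3 186 88.5; python3 - <<'E'
from h import *
f=grab_frame("scene"); u,v=pix(f,[.53,.29,.04]).astype(int)
cv2.imwrite("pics/g7.png",cv2.resize(f["color"][v-70:v+60,u-80:u+80,::-1],None,fx=4,fy=4))
E
```

```text
t 31.2 ee [542.8 286.  300.9] th 88.2 j [-0.7   0.31  0.21  1.68 -0.07  1.16 -0.51] F [ 0.7 -0.1  0. ] w 47.0
turn [-0.03  0.03 -0.06] rows 0.1  shift [ 0.06 -0.06  2.87] rows 2.9
```

View pics/g7.png

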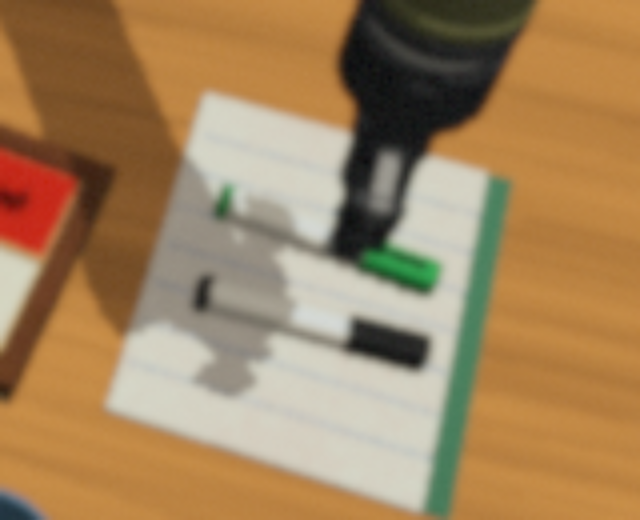

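Black and green are undisturbed (black cap at (388,343), green cap at (400,268)). Taking black.

Call:
apply_moves --pt "0.03 -0.03 0.9 0 0 -0.03" --pt "0 0 0.9 0 0 0" --pt "0 0 0.6 0 0 0" --pt "0 0 0.3 0 0 0" --pt "0 0 0.15 0 0 0" --pt "0 0 0 0 0 0" --pt "0 0 0 0 0 0"

```text
clock: 32.0
ee_pos: [0.5424, 0.2888, 0.1898]
tool_rot: [0.0, 0.717, 0.697, 0.001]
contact_force: [0.6, -1.0, -0.7]
gripper_width: 0.0467
grip_force: 0.0
```

Call:
apply_moves --pt "0 0 0 0 0 0" --pt "0 0 0 0 0 0" --pt "0 0 0 0 0 0" --pt "0 0 0 0 0 0" --pt "0 0 0 0 0 0" --fingers 0 --squeeze 50

```text
clock: 32.5
ee_pos: [0.5423, 0.2891, 0.1897]
tool_rot: [0.0, 0.717, 0.698, 0.001]
contact_force: [-1.1, 0.6, 6.1]
gripper_width: 0.0181
grip_force: 50.3
```

Call:
apply_moves --pt "0 0 -0.6 0 0 0" --pt "0 0 -0.6 0 0 0" --pt "0 0 -0.6 0 0 0" --pt "0 0 0 0 0 0" --pt "0 0 0 0 0 0" --pt "0 0 0 0 0 0"

```text
clock: 33.1
ee_pos: [0.541, 0.2885, 0.2589]
tool_rot: [-0.0, 0.717, 0.698, -0.001]
contact_force: [0.1, -0.5, -0.2]
gripper_width: 0.0182
grip_force: 49.6
```

```bash
python3 plan.py 512.2 -300.3 300 82.6; python3 - <<'E'
# cap end / plug end in scene: brightness-independent, cap side end via black on pad
from h import *
f=grab_frame("scene"); s=sensors.read_state(); e=np.array(s["ee_pos"])
zc=e[2]-.173; m=cv2.inRange(hsv(f),(0,0,0),(180,110,75)); a=np.radians(88.5); ax=np.array([np.cos(a),np.sin(a)])
T=np.arange(-90,91,2)
line=[pix(f,[*(e[:2]+ax*t/1000),zc+.008]).round().astype(int) for t in T]
print("z",zc.round(4),[(int(t),int(hsv(f)[v,u,2])) for t,(u,v) in zip(T,line) if abs(t)>16])
E
```

```text
t 33.1 ee [541.  288.5 258.9] th 88.5 j [-0.7   0.35  0.2   1.72 -0.08  1.08 -0.5 ] F [ 0.1 -0.5 -0.2] w 18.2
turn [-0.02  0.02  1.28] rows 1.3  shift [-14.69   1.18  -1.03] rows 14.7
z 0.0857 [(-90, 146), (-88, 147), (-86, 146), (-84, 147), (-82, 146), (-80, 143), (-78, 142), (-76, 139), (-74, 124), (-72, 103), (-70, 71), (-68, 39), (-66, 41), (-64, 78), (-62, 92), (-60, 130), (-58, 151), (-56, 158), (-54, 158), (-52, 162), (-50, 162), (-48, 160), (-46, 160), (-44, 163), (-42, 162), (-40, 161), (-38, 160), (-36, 163), (-34, 161), (-32, 160), (-30, 160), (-28, 160), (-26, 163), (-24, 162), (-22, 164), (-20, 165), (-18, 164), (18, 87), (20, 68), (22, 64), (24, 55), (26, 51), (28, 43), (30, 38), (32, 39), (34, 37), (36, 38), (38, 45), (40, 37), (42, 38), (44, 38), (46, 44), (48, 41), (50, 42), (52, 47), (54, 50), (56, 40), (58, 47), (60, 56), (62, 70), (64, 64), (66, 64), (68, 98), (70, 129), (72, 136), (74, 132), (76, 130), (78, 129), (80, 130), (82, 133), (84, 164), (86, 185), (88, 193), (90, 190)]
```

Call:
apply_moves --pt "0 0 -0.6 0 0 0.64" --pt "0 0 -0.6 0 0 0.64" --pt "-0.92 0.2 0 0 0 0" --pt "-0.92 0.2 0 0 0 0" --pt "-0.92 0.2 0 0 0 0" --pt "-0.92 0.2 0 0 0 0" --pt "-0.92 0.2 0 0 0 0" --pt "-0.92 0.2 0 0 0 0"

```text
clock: 33.95
ee_pos: [0.5603, 0.0621, 0.3071]
tool_rot: [-0.0, 0.751, 0.66, -0.001]
contact_force: [0.7, 0.5, -0.6]
gripper_width: 0.0179
grip_force: 49.6
```

Call:
apply_moves --pt "-0.92 0.2 0 0 0 0" --pt "-0.92 0.2 0 0 0 0" --pt "-0.92 0.2 0 0 0 0" --pt "-0.92 0.2 0 0 0 0" --pt "-0.92 0.2 0 0 0 0" --pt "-0.92 0.2 0 0 0 0" --pt "-0.92 0.2 0 0 0 0" --pt "-0.92 0.2 0 0 0 0"

```text
clock: 34.75
ee_pos: [0.5859, -0.2378, 0.307]
tool_rot: [-0.001, 0.751, 0.66, -0.001]
contact_force: [0.7, 0.3, -0.4]
gripper_width: 0.0181
grip_force: 49.6
```

Call:
apply_moves --pt "-0.92 0.2 0 0 0 0" --pt "-0.85 0.28 0 0 0 0" --pt "0 0 0 0 0 0" --pt "0 0 0 0 0 0" --pt "0 0 0 0 0 0"

```text
clock: 35.25
ee_pos: [0.5963, -0.3079, 0.3072]
tool_rot: [-0.001, 0.751, 0.66, 0.0]
contact_force: [1.0, 0.7, -0.1]
gripper_width: 0.0186
grip_force: 49.6
```

```bash
python3 plan.py 595.7 -309.7 191 82.6
```

```text
t 35.2 ee [ 596.3 -307.9  307.2] th 82.7 j [ 0.04  0.46  0.52  1.53 -0.24  1.22  0.48] F [ 1.   0.7 -0.1] w 18.6
turn [-0.02 -0.02  0.01] rows 0.0  shift [-0.05 -0.01  2.9 ] rows 2.9
```

Call:
apply_moves --pt "-0.03 -0.01 0.7 0 0 0" --pt "0 0 0.7 0 0 0" --pt "0 0 0.7 0 0 0" --pt "0 0 0.4 0 0 0" --pt "0 0 0 0 0 0" --pt "0 0 0 0 0 0" --pt "0 0 0 0 0 0"

```text
clock: 35.95
ee_pos: [0.5964, -0.3106, 0.2102]
tool_rot: [0.001, 0.751, 0.66, 0.001]
contact_force: [0.4, 0.1, 0.2]
gripper_width: 0.0178
grip_force: 49.6
```

```bash
python3 plan.py 595.7 -309.7 190.5 82.6
```

```text
t 36.0 ee [ 596.4 -310.6  210.2] th 82.6 j [ 0.07  0.55  0.49  1.61 -0.29  1.05  0.52] F [0.4 0.1 0.2] w 17.8
turn [0.04 0.01 0.  ] rows 0.0  shift [ 0.02 -0.02  0.49] rows 0.5
```

Call:
apply_moves --pt "0.02 -0.02 0.2 0 0 0" --pt "0 0 0.2 0 0 0" --pt "0 0 0.08 0 0 0" --pt "0 0 0 0 0 0" --pt "0 0 0 0 0 0"

```text
clock: 36.45
ee_pos: [0.595, -0.3096, 0.1908]
tool_rot: [-0.0, 0.751, 0.66, 0.0]
contact_force: [-3.4, 2.6, 11.0]
gripper_width: 0.0182
grip_force: 50.8
```

Call:
apply_moves --pt "0 0 0 0 0 0" --pt "0 0 0 0 0 0" --pt "0 0 0 0 0 0" --pt "0 0 -0.5 0 0 0" --pt "0 0 -0.8 0 0 0" --pt "0 0 -0.8 0 0 0" --pt "0 0 -0.8 0 0 0" --pt "0 0 0 0 0 0" --fingers 0.4

```text
clock: 37.25
ee_pos: [0.5962, -0.3107, 0.3104]
tool_rot: [0.004, 0.751, 0.66, 0.002]
contact_force: [0.6, -0.4, 1.1]
gripper_width: 0.0341
grip_force: 0.0
```

Call:
apply_moves --pt "0 0 0 0 0 0" --pt "0 0 0 0 0 0"

```text
clock: 37.45
ee_pos: [0.5945, -0.3091, 0.3036]
tool_rot: [-0.001, 0.751, 0.66, -0.0]
contact_force: [0.4, 0.7, 0.3]
gripper_width: 0.0342
grip_force: 0.0
```

```bash
python3 pens.py;python3 plan.py 479 289.4 300 81.6;  python3 - <<'E'
from h import *
f=grab_frame("scene"); u,v=pix(f,[.53,-.295,.06]).astype(int)
cv2.imwrite("pics/g8.png",cv2.resize(f["color"][v-70:v+60,u-80:u+80,::-1],None,fx=4,fy=4))
E
```

```text
top red parts 0
top black parts 0
top green ctr [475.6 287.9] cap dir 81.5 L(109) 110.6 area [83 17]
scene red parts 0
scene black parts 0
scene green parts 1
t 37.5 ee [ 594.5 -309.1  303.3] th 82.6 j [ 0.05  0.46  0.53  1.54 -0.24  1.21  0.48] F [ 1.2 -0.3 -1. ] w 34.0
turn [-0.04 -0.01  0.22] rows 0.2  shift [14.38 -5.04  0.08] rows 14.4
```

View pics/g8.png

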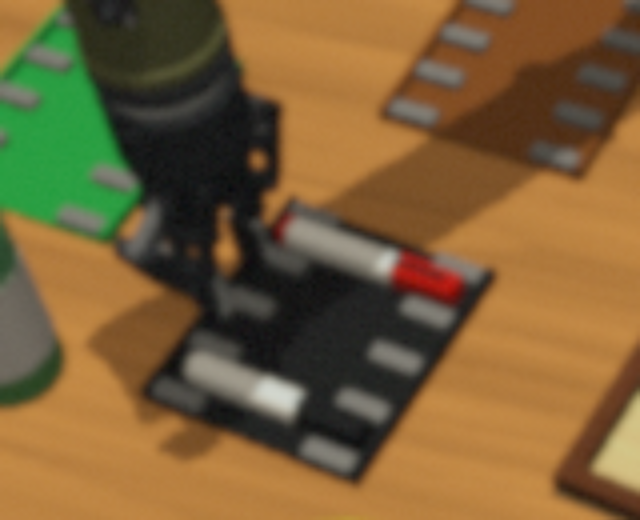

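Black lies in the last groove, barrel (240,385), cap toward +y at (335,415). Green is next.

Call:
apply_moves --pt "0.9 -0.32 0 0 0 0.22" --pt "0.9 -0.32 0 0 0 0" --pt "0.9 -0.32 0 0 0 0" --pt "0.9 -0.32 0 0 0 0" --pt "0.9 -0.32 0 0 0 0" --pt "0.9 -0.32 0 0 0 0" --pt "0.9 -0.32 0 0 0 0" --pt "0.9 -0.32 0 0 0 0" --fingers 0.55

```text
clock: 38.4
ee_pos: [0.5344, -0.0083, 0.3045]
tool_rot: [-0.0, 0.757, 0.653, -0.0]
contact_force: [0.8, 0.6, 0.7]
gripper_width: 0.0467
grip_force: 0.0
```

Call:
apply_moves --pt "0.9 -0.32 0 0 0 0" --pt "0.9 -0.32 0 0 0 0" --pt "0.9 -0.32 0 0 0 0" --pt "0.9 -0.32 0 0 0 0" --pt "0.9 -0.3 0 0 0 0" --pt "0.9 -0.3 0 0 0 0" --pt "0.9 -0.3 0 0 0 0" --pt "0.88 -0.3 0 0 0 0"

```text
clock: 39.2
ee_pos: [0.4784, 0.2903, 0.3044]
tool_rot: [-0.0, 0.757, 0.653, -0.0]
contact_force: [0.4, 0.3, 0.7]
gripper_width: 0.0474
grip_force: 0.0
```

Call:
apply_moves --pt "0 0 0 0 0 0" --pt "0 0 0 0 0 0" --pt "0 0 0 0 0 0"

```text
clock: 39.5
ee_pos: [0.4794, 0.2875, 0.3046]
tool_rot: [0.0, 0.758, 0.653, -0.001]
contact_force: [0.7, 0.9, -1.2]
gripper_width: 0.0469
grip_force: 0.0
```

```bash
python3 plan.py 479 289.4 188 81.6; python3 held.py green .02 200
```

```text
t 39.5 ee [479.4 287.5 304.6] th 81.5 j [-0.75  0.2   0.18  1.81 -0.04  1.13 -0.7 ] F [ 0.7  0.9 -1.2] w 46.9
turn [-0.    0.02 -0.03] rows 0.0  shift [ 0.05 -0.02  2.92] rows 2.9
scene green areas [116] ends along axis rel. grip 27.3 68.9 mid 48.1 len 41.5 axis 85.0
top green areas [88 17 18] ends along axis rel. grip -54.4 174.3 mid 60.0 len 228.7 axis 41.0
```

Call:
apply_moves --pt "0.04 -0.02 0.9 0 0 0" --pt "0 0 0.9 0 0 0" --pt "0 0 0.6 0 0 0" --pt "0 0 0.3 0 0 0" --pt "0 0 0.2 0 0 0" --pt "0 0 0 0 0 0" --pt "0 0 0 0 0 0"

```text
clock: 40.3
ee_pos: [0.4792, 0.2907, 0.1903]
tool_rot: [0.0, 0.757, 0.653, 0.001]
contact_force: [-0.3, -0.3, 1.2]
gripper_width: 0.0473
grip_force: 0.0
```

Call:
apply_moves --pt "0 0 0 0 0 0" --pt "0 0 0 0 0 0" --pt "0 0 0 0 0 0" --pt "0 0 0 0 0 0" --pt "0 0 0 0 0 0" --fingers 0 --squeeze 50

```text
clock: 40.8
ee_pos: [0.4791, 0.2909, 0.1905]
tool_rot: [0.0, 0.757, 0.653, 0.001]
contact_force: [-0.5, 0.1, 6.0]
gripper_width: 0.0183
grip_force: 49.6
```

Call:
apply_moves --pt "0 0 -0.6 0 0 0" --pt "0 0 -0.6 0 0 0" --pt "0 0 -0.6 0 0 0" --pt "0 0 0 0 0 0" --pt "0 0 0 0 0 0" --pt "0 0 0 0 0 0"

```text
clock: 41.4
ee_pos: [0.4779, 0.2903, 0.2599]
tool_rot: [-0.0, 0.757, 0.653, -0.001]
contact_force: [-0.2, 0.2, -0.1]
gripper_width: 0.0182
grip_force: 48.9
```

```bash
python3 plan.py 512.4 -298.9 300 82.6; python3 held.py green .086
```

```text
t 41.4 ee [477.9 290.3 259.9] th 81.6 j [-0.75  0.25  0.18  1.85 -0.05  1.05 -0.7 ] F [-0.2  0.2 -0.1] w 18.2
turn [-0.02  0.02 -0.22] rows 0.2  shift [-14.5    2.75  -1.  ] rows 14.5
scene green areas [128] ends along axis rel. grip 23.4 65.5 mid 44.5 len 42.1 axis 84.1
top green areas [53 22] ends along axis rel. grip -59.7 131.3 mid 35.8 len 191.0 axis 47.8
```

Call:
apply_moves --pt "0 0 -0.6 0 0 -0.11" --pt "0 0 -0.5 0 0 -0.11" --pt "-0.9 0.17 0 0 0 0" --pt "-0.9 0.17 0 0 0 0" --pt "-0.9 0.17 0 0 0 0" --pt "-0.9 0.17 0 0 0 0" --pt "-0.9 0.17 0 0 0 0" --pt "-0.9 0.17 0 0 0 0"

```text
clock: 42.3
ee_pos: [0.4907, 0.0696, 0.3043]
tool_rot: [-0.0, 0.751, 0.66, -0.001]
contact_force: [1.0, -0.5, -0.6]
gripper_width: 0.0184
grip_force: 49.0
```

Call:
apply_moves --pt "-0.9 0.17 0 0 0 0" --pt "-0.9 0.17 0 0 0 0" --pt "-0.9 0.17 0 0 0 0" --pt "-0.9 0.17 0 0 0 0" --pt "-0.9 0.17 0 0 0 0" --pt "-0.9 0.17 0 0 0 0" --pt "-0.9 0.17 0 0 0 0" --pt "-0.9 0.17 0 0 0 0"

```text
clock: 43.1
ee_pos: [0.5076, -0.2228, 0.3043]
tool_rot: [-0.0, 0.751, 0.66, -0.0]
contact_force: [0.0, 0.6, 0.5]
gripper_width: 0.0181
grip_force: 49.0
```

Call:
apply_moves --pt "-0.95 0.17 0 0 0 0" --pt "-0.95 0.2 0 0 0 0" --pt "0 0 0 0 0 0" --pt "0 0 0 0 0 0" --pt "0 0 0 0 0 0"

```text
clock: 43.6
ee_pos: [0.5129, -0.2975, 0.3043]
tool_rot: [-0.001, 0.751, 0.66, 0.0]
contact_force: [-0.1, 0.4, -0.4]
gripper_width: 0.018
grip_force: 49.0
```

```bash
python3 plan.py 512.4 -298.9 215 82.6; python3 held.py green .130 70
```

```text
t 43.6 ee [ 512.9 -297.5  304.3] th 82.7 j [-0.05  0.31  0.63  1.74 -0.2   1.16  0.51] F [-0.1  0.4 -0.4] w 18.0
turn [-0.02 -0.02  0.01] rows 0.0  shift [-0.04 -0.01  2.23] rows 2.2
scene green areas [180 161] ends along axis rel. grip -162.6 73.7 mid -44.4 len 236.2 axis 67.9
top green areas [99] ends along axis rel. grip 29.5 68.6 mid 49.1 len 39.0 axis 95.3
```

Call:
apply_moves --pt "-0.02 -0.01 0.7 0 0 0" --pt "0 0 0.7 0 0 0" --pt "0 0 0.6 0 0 0" --pt "0 0 0.35 0 0 0" --pt "0 0 0 0 0 0" --pt "0 0 0 0 0 0" --pt "0 0 0 0 0 0"

```text
clock: 44.4
ee_pos: [0.513, -0.2998, 0.2126]
tool_rot: [0.001, 0.751, 0.66, 0.001]
contact_force: [-0.7, 1.0, -0.3]
gripper_width: 0.0181
grip_force: 49.0
```

```bash
python3 plan.py 512.4 -298.9 191 82.6
```

```text
t 44.4 ee [ 513.  -299.8  212.6] th 82.6 j [-0.01  0.42  0.59  1.82 -0.27  0.99  0.57] F [-0.7  1.  -0.3] w 18.1
turn [0.03 0.01 0.  ] rows 0.0  shift [ 0.02 -0.02  0.54] rows 0.5
```

Call:
apply_moves --pt "0.02 -0.01 0.2 0 0 0" --pt "0 0 0.2 0 0 0" --pt "0 0 0.12 0 0 0" --pt "0 0 0 0 0 0" --pt "0 0 0 0 0 0"

```text
clock: 44.9
ee_pos: [0.5119, -0.2987, 0.1915]
tool_rot: [-0.001, 0.751, 0.66, 0.0]
contact_force: [-4.0, 4.1, 12.2]
gripper_width: 0.0182
grip_force: 50.4
```

Call:
apply_moves --pt "0 0 0 0 0 0" --pt "0 0 0 0 0 0" --pt "0 0 0 0 0 0" --pt "0 0 -0.4 0 0 0" --pt "0 0 -0.8 0 0 0" --pt "0 0 -0.8 0 0 0" --pt "0 0 -0.8 0 0 0" --pt "0 0 -0.8 0 0 0" --fingers 0.3

```text
clock: 45.7
ee_pos: [0.5117, -0.2989, 0.3367]
tool_rot: [0.0, 0.752, 0.66, 0.0]
contact_force: [1.3, 0.2, -0.7]
gripper_width: 0.0256
grip_force: 0.0
```

Call:
apply_moves --pt "0.9 0 0 0 0 0" --pt "0.9 0 0 0 0 0" --pt "0.9 0 0 0 0 0" --pt "0.9 0 0 0 0 0" --pt "0.9 0 0 0 0 0" --pt "0.9 0 0 0 0 0" --pt "0.9 0 0 0 0 0" --pt "0.9 0 0 0 0 0"

```text
clock: 46.5
ee_pos: [0.5491, -0.0119, 0.3356]
tool_rot: [0.0, 0.752, 0.66, 0.001]
contact_force: [0.9, -0.4, -0.2]
gripper_width: 0.0255
grip_force: 0.0
```

Call:
apply_moves --pt "0.9 0 0 0 0 0" --pt "0.9 0 0 0 0 0" --pt "0.9 0 0 0 0 0" --pt "0.9 0 0 0 0 0" --pt "0.9 0 0 0 0 0" --pt "0.9 0 0 0 0 0" --pt "0.9 0 0 0 0 0" --pt "0 0 0 0 0 0"

```text
clock: 47.3
ee_pos: [0.5805, 0.2436, 0.3349]
tool_rot: [-0.001, 0.749, 0.663, 0.001]
contact_force: [0.0, 1.2, -0.2]
gripper_width: 0.0259
grip_force: 0.0
```

```bash
python3 - <<'E'
from h import *
f=grab_frame("top"); a=cv2.resize(f["color"][185:290,140:450,::-1],None,fx=2.5,fy=2.5)
g=grab_frame("scene"); b=cv2.resize(g["color"][180:320,160:468,::-1],(775,335))
cv2.imwrite("pics/fin.png",np.vstack([a[:,:775],b]))
for n,lo,hi in(("red",(0,170,90),(6,255,255)),("yel",(22,170,90),(32,255,255)),("blue",(100,120,60),(125,255,255)),("white",(0,0,170),(180,60,255))):
    try:
        r=rect(f,big(mask(f,lo,hi,(236,198,330,272))),.022); d=r[:2]-[536.5,20.9]; print(n,r,"board xy",(d@[.988,-.156]).round(1),(d@[.156,.988]).round(1))
    except Exception: print(n,"none")
import pens
pens.pens(zt=.024,c=(.533,-.303),half=(.095,.085),names=("red","green"))
E
```

```text
red [514.   99.2  63.   63.8  81. ] board xy -34.4 73.9
yel [501.4  28.2  63.5  60.3  80.3] board xy -35.8 1.7
blue [490.7 -43.8  61.6  60.1  80.6] board xy -35.2 -71.1
white [581.3  88.7  62.2  64.9  81. ] board xy 33.7 74.0
top red ctr [ 468.2 -298. ] cap dir 83.1 L(109) 112.0 area [125  23]
top green ctr [ 509.4 -302. ] cap dir 82.0 L(109) 111.6 area [103  15]
scene red ctr [ 477.8 -292.3] cap dir 84.6 L(109) 115.3 area [144  10]
scene green parts 1
```

View pics/fin.png

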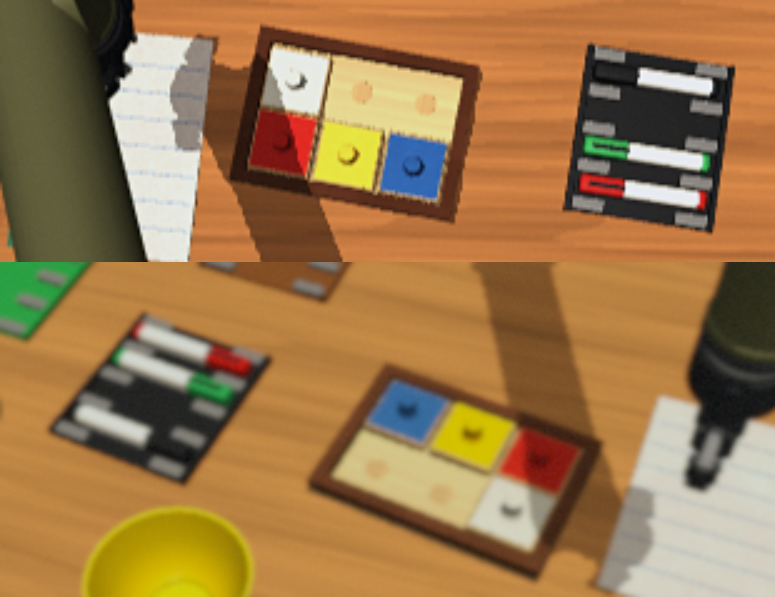

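The tiles read red, yellow, blue with white behind red. In the top half, the three pens lie in grooves (black (655,78), green (648,153), red (643,190)) with caps all on the left, and the robot is clear.

```bash
python3 -c "
from rig import workorder; print(workorder.sign_off())"
```

```text
the job is handed in; nothing more can be done
None
```

The job is handed in, with no verdict returned: the front row reads red, yellow, blue with white behind red, and all three pens present (red, green, black) lie in separate grooves of the black tray, caps the same way.

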